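Clamp a gap-free row of lacquer test blocks for polishing

ROBOT

A 6-joint arm with a two-finger parallel gripper is mounted at the origin on the work surface. World frame = base frame: x ahead of the robot, y to its left, z up, the work surface at z = 0. Lengths are in mm, angles in rad, forces in N, time in s.
With the tool pointing down it reaches from about 275 to 750 mm from the base axis. Payload 10.2 kg.
Tool frame: the origin (TCP) lies at the centre of the arm's flange, where the gripper is bolted on; the fingertips stand 173 mm ahead of it and the grasp point (between the pads) lies 155 mm ahead of it; z points along the fingers, y is the line along which they close (so a half turn about z gives the same grasp; the last joint's range is limited). The gripper opens to 85 mm and grips with 20 to 120 N. Pads are 22 mm wide; open, the fingers measure 114 mm over their backs; the gripper's body (76 mm by 85 mm) begins 54 mm behind the grasp point. The pads swing forward as they close: fully open they stand 13 mm farther back than shut.
Start: joints at [-1.488, 0.313, 1.498, -0, 1.331, -0.223], TCP at [158.042, -500.655, 404.694] pointing down, gripper open.
Joint ranges: [-2.94, 2.94], [-0.97, 2.17], [0.19, 2.56], [-1.23, 4.37], [0.02, 3.11], [-2.88, 2.88]. Speed limits (rad/s): [2.39, 2.39, 3.01, 3.14, 3.14, 3.14].

INTERFACE

Orientations are given as a unit quaternion [w, x, y, z].
In Python, from rig import ctrl gives the robot as it stands.
- The arm moves only by the shell command python3 steer.py 'ROWS' [OPENING] [FORCE]. ROWS is a JSON list of rows, 1 to 8 of them, each an object with the fields trans (a list: dx, dy, dz in units of 5 mm), rot (a list: a rotation vector rx, ry, rz in rad); a field left out counts as zero; each row is the pose to reach, as a shift and turn from the pose commanded when the command began, along the tool's axes at that moment; what a row does not reach only later rows make up. A row lasts 1/10 s, in which the tool goes at most 50 mm and 0.15 rad, less where a joint would pass 70% of its speed; a pose out of reach is approached as far as the arm can. OPENING is the opening from 0.0 (shut) to 1.0 (fully open), set as the command begins (- or left out keeps the last). The fingers move at their own pace and stop on an object; FORCE is the grip in N (left out, the last holds). Time passes only in rows, so rows that do not move let the fingers close. It prints the time, the measured TCP pose, the force, the opening and the grip force at its end. Input that does not fit is refused with a message, and nothing moves.
- ctrl.sense(): the state, without advancing time (a new reading comes with each control period).
- ctrl.capture(name): name is "side" or "top"; returns the picture (420x560x3 uint8, red, green, blue); there is no depth.
- ctrl.calibration(name): a dict with "fx", "fy", "cx", "cy" (pixels), "position" and "attitude" of the camera in the world. Camera axes: x right, y down, z forward; pixel columns grow to the right and rows downward; lengths in mm; the calibration is good to about 2 mm. A picture is of the moment at which its call begins. calibration takes no time and is no camera call.
- ctrl.finish_job(): hands the job in; it is judged then, once.
The state is a dict: "time_s": time; "joints": joint angles; "dq": joint speeds; "tau": joint torques, N m; "eef_pos": TCP position; "ee_rot": TCP orientation; "force": force on the tool from outside, world axes, zero at the start; "wrist_torque": the same for the moment, N m; "grip_width": opening from 0.0 (shut) to 1.0 (fully open); "grip_force": force on a finger pad.
Only numpy, scipy, OpenCV 4.12 (cv2) and the standard library are available. Lean on these libraries where they do the work, as an engineer would, in place of code of your own. Each camera call takes 0.05 s, during which the arm holds its last target. There are 200 camera calls.

TASK

Set every red-topped test block flat on the polishing fixture, red face up, short side along the row, and butt them up one after another against the fixed end block and each other, in line with it, so that no gap is left for the polisher to catch on. Then fold the hold-down frame over the row and press its front bar down until it snaps under the catch, without leaning hard on it once it is home. Leave the other things on the bench where they are.

Things in the scene. Friction and masses are not known exactly. Their poses are not given: they have to be found in the camera images.
- fixture: Polishing fixture fixed to the bench: aluminium deck 176 (x) x 300 (y) x 12 mm, spanning x -78..+98, y -155..+145. Origin on the bench at the row's centreline; x points to the hinge (away from the robot), y along the row, z up; deck top z = 12. Hinge lugs x 81..95, 28 mm wide at y -110 and 105, up to z = 58. The row starts at the end block (datum), is centred on x = 0 and grows to -y.
- datum (a point): Centre of the foot of the end block's butting face, at fixture (0, 120, 12) mm; the face looks to fixture -y. The end block is dark steel, fixed at the +y end of the deck, 70 mm in x, 25 mm in y, and 32 mm tall over the deck like the test blocks.
- frame (a joint): Hold-down frame about its hinge: 0 = flat over the row, under the catch; 1.57 = upright; more leans away from the robot; stop 2.3, starts 1.95 to 2.15. Flat steel rectangle 10 mm thick, 286 mm along y (fixture y -148..+138), reaching 137 mm from the hinge; front bar 24 mm wide, window 56 mm wide behind it. Stiff hinge: stays where left, swings with about 3 N at the bar.
- press (a point): Mid-width of the front bar, on the frame's outer face (on top when closed): 125 mm from the hinge axis and 5 mm off its plane. Closed, at fixture (-40, -60, 56) mm. A good place to push; home, it should not be loaded with over 50 N. Closed, the frame's underside is 2 mm above the block tops.
- hinge (a point): Point on the hinge axis (along fixture y) at fixture (85, -60, 51) mm.
- catch_nose (a point): Centre of the spring catch's rounded nose, at fixture (-61, 0, 57) mm; the catch is 44 mm wide along y, spans x -78..-56, up to z = 62. From about 0.1 rad the frame's lip meets it: resistance peaks at some 10 to 15 N at the bar near 0.07 rad, then drops and the catch pulls the frame down to 0 against a solid stop. Not snapped, it rests above 0.05 rad. Pulled up with some 15 N it opens again.
- block1: One of three or four identical test blocks (block absent = None): grey tooling board with a lacquered red top, 70 mm (its x) x 56 mm (its y) x 32 mm tall, about 0.16 kg. Origin: centre of the underside; z up. Starts lying flat on the bench, red face up, to the robot's right of the fixture. In the row its 56 mm runs along the row; either end may lead.
- block2: One of three or four identical test blocks (block absent = None): grey tooling board with a lacquered red top, 70 mm (its x) x 56 mm (its y) x 32 mm tall, about 0.16 kg. Origin: centre of the underside; z up. Starts lying flat on the bench, red face up, to the robot's right of the fixture. In the row its 56 mm runs along the row; either end may lead.
- block3: One of three or four identical test blocks (block absent = None): grey tooling board with a lacquered red top, 70 mm (its x) x 56 mm (its y) x 32 mm tall, about 0.16 kg. Origin: centre of the underside; z up. Starts lying flat on the bench, red face up, to the robot's right of the fixture. In the row its 56 mm runs along the row; either end may lead.
- block4: One of three or four identical test blocks (block absent = None): grey tooling board with a lacquered red top, 70 mm (its x) x 56 mm (its y) x 32 mm tall, about 0.16 kg. Origin: centre of the underside; z up. Starts lying flat on the bench, red face up, to the robot's right of the fixture. In the row its 56 mm runs along the row; either end may lead.
- wax: Bystander: small round jar, 44 mm across, 45 high, standing among the blocks. Origin at the centre of its underside. Leave it.
- tape: Bystander: roll of masking tape lying flat, 100 mm across, 25 high. Origin at the centre of its underside. Leave it.
- polish: Bystander: black bottle 70 mm across, 170 high. Origin at the centre of its underside. Leave it.
- cleaner: Bystander: white bottle 60 mm across, 150 high. Origin at the centre of its underside. Leave it.
- sander: Bystander: hand sanding pad with cork grip, 120 x 65 mm, 42 high. Origin at the centre of its underside. Leave it.
- tape2: Bystander: roll of masking tape lying flat, 110 mm across, 30 high. Origin at the centre of its underside. Leave it.
- tin: Bystander: round tin 90 mm across, 100 high. Origin at the centre of its underside. Leave it.

How it is judged:
By the outcome, as a careful person would: the job done as asked, in the order asked, and still so for the second after the job is handed in, with the robot touching nothing.
Of block1, block2, block3, block4 only 3 to 4 are there at a start; the rules pass over those that are not, and their reading is None.
At some moment in a run one of block1, block2, block3, block4 may be knocked a few centimetres aside while the robot is not near it.
Once in a run the grip may slacken for a moment while it holds something.
It also fails if it takes over 210 s, if anything falls off the work surface, if the arm or the gripper's body presses on something with over 40 N, if the wrist force passes 120 N, or if a joint passes its speed limit or range.

## Working session

There is one attempt and no reset: what is moved stays moved. The work goes in short steps, Python scripts to look and compute and a shell command to move; the robot and the scene stay as the last step left them, time stands still between calls to the robot, and variables do not carry over. Pictures are saved under pics/ and viewed, at most 14 in all, crops included, and the job is handed in when it is done.

```bash
ls; mkdir -p pics; python3 - <<'E'
from rig import ctrl
import cv2
for n in ("top","side"):
    im=ctrl.capture(n); cv2.imwrite(f"pics/{n}0.png",im[:,:,::-1]); print(n,ctrl.calibration(n))
print(ctrl.sense())
E
```

```text
pics
rig.py
steer.py
top {'fx': 531.2658238893351, 'fy': 531.2658238893351, 'cx': 282.8872148007303, 'cy': 214.1445770957101, 'position': array([ 416.79752806,   34.85103126, 1546.40593095]), 'attitude': array([-0.03298068,  0.71068068, -0.7021442 ,  0.02896145])}
side {'fx': 388.88267654153503, 'fy': 388.88267654153503, 'cx': 285.5785707981546, 'cy': 205.41359645465374, 'position': array([199.45485251, 623.67261403, 784.79176618]), 'attitude': array([ 0.09030927, -0.25552589,  0.8958287 , -0.35219553])}
{'time_s': 0.1, 'joints': array([-1.48837140e+00,  3.13375929e-01,  1.49834523e+00,  3.90525408e-05,
        1.33100898e+00, -2.23398158e-01]), 'dq': array([ 0.00017555, -0.00179053, -0.0015671 ,  0.00042907,  0.00059893,
       -0.00019725]), 'tau': array([ 3.67385233e-03, -4.12895930e+01, -2.60141015e+01, -9.91760658e-05,
        3.00637170e-03, -7.44170592e-07]), 'eef_pos': array([ 158.05556745, -500.60783672,  404.20744244]), 'ee_rot': array([-5.65996544e-04,  9.88332340e-01,  1.52311727e-01,  5.89735465e-05]), 'force': array([-0.22469502,  0.20360367,  0.10191875]), 'wrist_torque': array([-0.01501037,  0.0086702 ,  0.00930287]), 'grip_force': 0.0, 'grip_width': 0.9996770349191173}
```
View pics/top0.png

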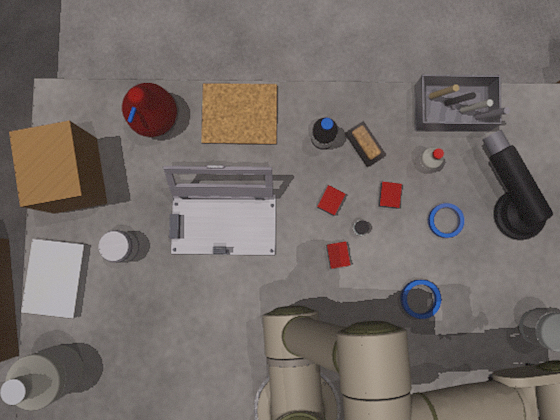

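View pics/side0.png

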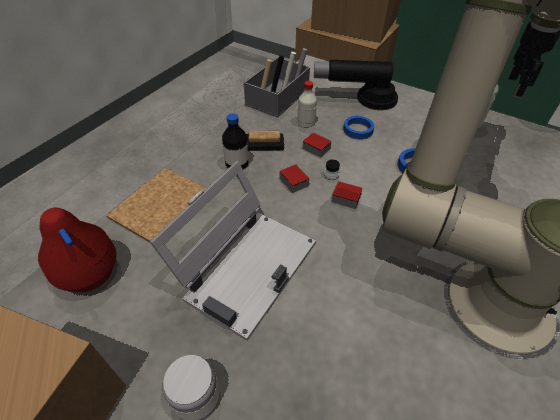

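Top view: three red blocks at (331,200), (391,195) and (340,255), wax at (362,228), fixture deck about (170..276, 197..255), end block at its left (178,226), catch at (222,250). The side view agrees and shows no fourth block.

```bash
cat > h.py <<'E'
import numpy as np, cv2
from rig import ctrl
from scipy.spatial.transform import Rotation as R
def rot(q): return R.from_quat([q[1],q[2],q[3],q[0]])
def ray(cam,px,z):
    c=ctrl.calibration(cam); px=np.atleast_2d(np.array(px,float))
    d=np.c_[(px[:,0]-c['cx'])/c['fx'],(px[:,1]-c['cy'])/c['fy'],np.ones(len(px))]
    d=rot(c['attitude']).apply(d); p=c['position']
    return (p+d*((z-p[2])/d[:,2])[:,None])
def proj(cam,P):
    c=ctrl.calibration(cam); q=rot(c['attitude']).inv().apply(np.atleast_2d(P)-c['position'])
    return np.c_[q[:,0]/q[:,2]*c['fx']+c['cx'],q[:,1]/q[:,2]*c['fy']+c['cy']]
def reds(im,cam='top',z=32,show=True):
    h=cv2.cvtColor(im,cv2.COLOR_RGB2HSV)
    m=((h[...,0]<8)|(h[...,0]>172))&(h[...,1]>150)&(h[...,2]>70)
    cs,_=cv2.findContours(m.astype(np.uint8),cv2.RETR_EXTERNAL,cv2.CHAIN_APPROX_NONE)
    out=[]
    for k in cs:
        if cv2.contourArea(k)<60: continue
        w=ray(cam,k[:,0,:],z)[:,:2].astype(np.float32)
        mm=np.zeros(m.shape,np.uint8); cv2.drawContours(mm,[k],-1,1,-1)
        v,u=np.nonzero(mm); cen=ray(cam,np.c_[u,v],z)[:,:2].mean(0)
        (c,(a,b),t)=cv2.minAreaRect(w)
        if a<b: a,b,t=b,a,t+90   # t: direction of long side
        t=(t+90)%180-90
        out.append((cen.round(1),round(a,1),round(b,1),round(t,1)))
        if show: print(cam,'px',k[:,0].mean(0).round(),'cen',cen.round(1),'rect',np.round(c,1),round(a,1),round(b,1),'long dir deg',round(t,1))
    return out
E
python3 - <<'E'
from h import *
t=ctrl.capture('top'); s=ctrl.capture('side')
reds(t); reds(s,'side')
cv2.imwrite('pics/tc.png',cv2.resize(t[150:270,155:305,::-1],None,fx=5,fy=5,interpolation=cv2.INTER_CUBIC))
cv2.imwrite('pics/sc.png',cv2.resize(s[160:340,140:340,::-1],None,fx=3.3,fy=3.3,interpolation=cv2.INTER_CUBIC))
E
```

```text
top px [338. 255.] cen [ 436.4 -113.8] rect [ 436.4 -113.9] 67.4 55.3 long dir deg 10.1
top px [331. 200.] cen [592.9 -93.2] rect [592.8 -93.4] 68.5 53.8 long dir deg -26.2
top px [390. 194.] cen [ 610.4 -262.8] rect [ 610.6 -263. ] 69.3 55.4 long dir deg -5.8
top px [438. 153.] cen [ 731.4 -400.4] rect [ 730.9 -399.8] 26.6 25.9 long dir deg -0.7
top px [149. 107.] cen [854.6 450.4] rect [854.9 450.1] 147.1 129.6 long dir deg 31.2
side px [ 69. 247.] cen [915.8 427.8] rect [934.7 414.9] 268.6 117.9 long dir deg -22.2
side px [347. 191.] cen [ 434.9 -111.2] rect [ 435.2 -111.2] 68.3 57.4 long dir deg 9.7
side px [294. 175.] cen [591.7 -89.6] rect [592.3 -90.2] 70.0 55.2 long dir deg -28.5
side px [317. 141.] cen [ 609.6 -260.2] rect [ 610.  -260.5] 68.7 55.8 long dir deg -4.8
```

View pics/tc.png

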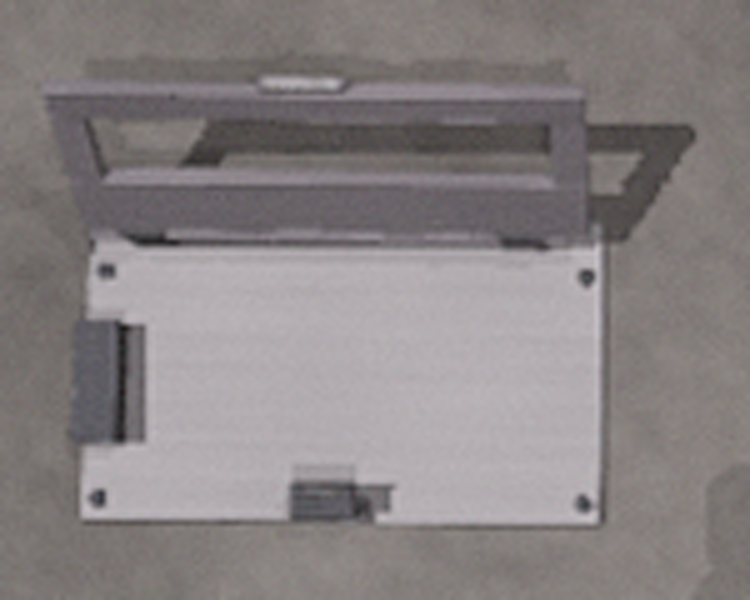

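View pics/sc.png

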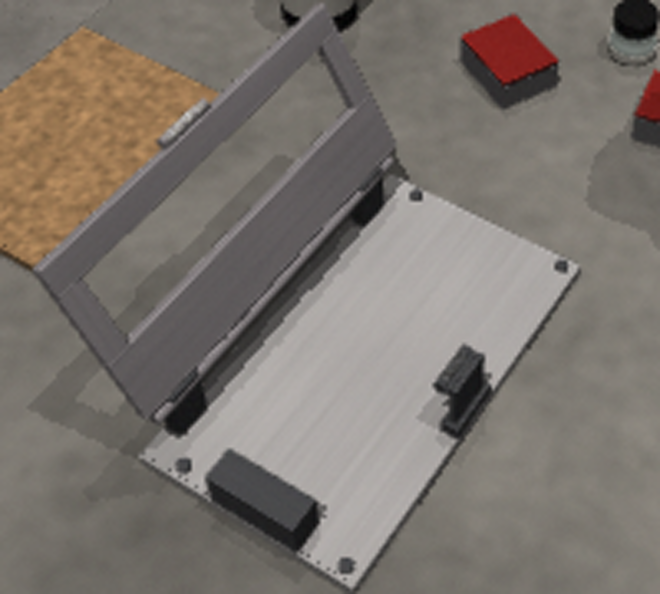

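Top crop: deck front corners at crop (80,521) and (601,523), right edge going up to (603,240), end block top (75..118, 320..443). Side crop: all four deck corners at (143,457), (355,590), (580,268), (405,180), catch at (462,370).

```bash
python3 - <<'E'
from h import *
def fit(F,W):
    F=np.array(F,float);W=W[:,:2];fc=F.mean(0);wc=W.mean(0);f=F-fc;w=W-wc
    t=np.arctan2((f[:,0]*w[:,1]-f[:,1]*w[:,0]).sum(),(f*w).sum());c,s=np.cos(t),np.sin(t)
    M=np.array([[c,-s],[s,c]]);o=wc-M@fc;print('origin',o.round(1),'yaw deg',np.degrees(t).round(2),'res',(F@M.T+o-W).round(1).tolist());return o,t
up=lambda P,k,o:(np.array(P,float)+.5)/k-.5+o
tc=up([(80,521),(601,523)],5,(155,150))
sc=up([(143,457),(355,590),(580,268),(405,180)],3.3,(140,160))
fit([(-78,145),(-78,-155)],ray('top',tc,12))
fit([(98,145),(-78,145),(-78,-155),(98,-155)],ray('side',sc,12))
# end block top corners in top view z=44: face at y=120, x -35..35
b=up([(118,321),(117,443)],5,(155,150)); print(ray('top',b,44))
b=up([(320,520)],3.3,(140,160)); print('side near-front top corner (x-35,y120)',ray('side',up([(320,503)],3.3,(140,160)),44), 'rear (35,120)',ray('side',up([(232,450)],3.3,(140,160)),44))
# bystanders
print('wax top z45',ray('top',[(362,228)],45))
# deck right edge line
g=cv2.cvtColor(ctrl.capture('top'),cv2.COLOR_RGB2GRAY)
for v in (205,215,225,235,245): 
    r=g[v,265:285].astype(int); i=np.argmin(np.diff(r)); print(v,265+i+.5)
E
```

```text
origin [512.1 222.2] yaw deg 0.48 res [[0.0, -0.3], [-0.0, 0.3]]
origin [505.8 224.2] yaw deg -0.83 res [[1.3, 0.4], [-1.7, 2.5], [-7.3, -1.7], [7.7, -1.3]]
[[546.19018907 341.72589816  44.        ]
 [476.86764109 340.24175173  44.        ]]
side near-front top corner (x-35,y120) [[473.00991544 343.91888826  44.        ]] rear (35,120) [[542.92275777 343.92280787  44.        ]]
wax top z45 [[ 511.96409565 -180.02449798   45.        ]]
205 270.5
215 274.5
225 274.5
235 274.5
245 274.5
```

```bash
cat >> h.py <<'E'
def need(x,y,z,t):
    """tool-axis shift and turn to TCP (x,y,z), closing line along heading t deg, pointing down"""
    s=ctrl.sense(); r=rot(s['ee_rot']); p=np.radians(t+90)
    g=R.from_matrix(np.array([[np.cos(p),np.sin(p),0],[np.sin(p),-np.cos(p),0],[0,0,-1]]))
    d=r.inv().apply(np.array([x,y,z])-s['eef_pos']); w=(r.inv()*g).as_rotvec()
    print('->',(x,y,z,t),'row',d.round(1),w.round(3),'|d|',np.linalg.norm(d).round(),'t',s['time_s'])
E
python3 -c "
from h import *
need(435.7,-112.5,260,9.9)"
```

```text
-> (435.7, -112.5, 260, 9.9) row [ 381.6 -286.4  144.7] [-0.000e+00 -1.000e-03 -1.438e+00] |d| 499.0 t 0.25
```

Careful with the scale: shifts go in units of 5 mm. That gives: 382 mm is 76.4, -286 mm is -57.2.

```bash
python3 steer.py '[{"trans":[76.4,-57.2,29],"rot":[0,0,-1.44]},{"trans":[76.4,-57.2,29],"rot":[0,0,-1.44]},{"trans":[76.4,-57.2,29],"rot":[0,0,-1.44]},{"trans":[76.4,-57.2,29],"rot":[0,0,-1.44]},{"trans":[76.4,-57.2,29],"rot":[0,0,-1.44]},{"trans":[76.4,-57.2,29],"rot":[0,0,-1.44]},{"trans":[76.4,-57.2,29],"rot":[0,0,-1.44]},{"trans":[76.4,-57.2,29],"rot":[0,0,-1.44]}]' 1.0 40; python3 -c "
from h import *
need(435.7,-112.5,260,9.9)"
```

```text
time_s: 1.05
eef_pos: [381.9, -187.9, 288.1]
ee_rot: [0.0, 0.728, 0.686, 0.0]
force: [-0.1, -0.3, -0.2]
grip_width: 0.998
grip_force: 0.0
-> (435.7, -112.5, 260, 9.9) row [78.5 49.3 28.1] [ 0.     0.001 -0.232] |d| 97.0 t 1.05
```

```bash
python3 steer.py '[{"trans":[15.6,9.8,5.6],"rot":[0,0,-0.23]},{"trans":[15.6,9.8,5.6],"rot":[0,0,-0.23]},{"trans":[15.6,9.8,5.6],"rot":[0,0,-0.23]},{"trans":[15.6,9.8,5.6],"rot":[0,0,-0.23]},{"trans":[15.6,9.8,5.6],"rot":[0,0,-0.23]}]'; python3 -c "
from h import *
im=ctrl.capture('side');reds(im,'side');im=ctrl.capture('top');reds(im)
need(435.7,-112.5,167,9.9)"
```

```text
time_s: 1.55
eef_pos: [434.9, -115.7, 260.7]
ee_rot: [0.0, 0.647, 0.762, -0.0]
force: [0.4, 0.0, -0.7]
grip_width: 1.002
grip_force: 0.0
side px [ 71. 250.] cen [908.3 421.4] rect [927.  415.6] 277.7 131.6 long dir deg -14.6
side px [347. 191.] cen [ 434.9 -111.4] rect [ 435.5 -111.3] 69.6 57.2 long dir deg 9.2
side px [294. 175.] cen [591.8 -89.5] rect [592.4 -89.7] 69.0 56.1 long dir deg -26.5
side px [316. 141.] cen [ 610.3 -259.4] rect [ 609.9 -260.2] 69.0 56.4 long dir deg -4.7
top px [331. 200.] cen [592.9 -93.2] rect [592.8 -93.4] 68.5 53.8 long dir deg -26.2
top px [390. 194.] cen [ 610.6 -263. ] rect [ 610.6 -263.2] 69.3 55.7 long dir deg -5.8
top px [438. 153.] cen [ 731.4 -400.7] rect [ 730.9 -399.8] 26.6 25.9 long dir deg -0.7
top px [150. 105.] cen [849.3 454.1] rect [853.4 449.1] 150.3 129.8 long dir deg 35.4
-> (435.7, -112.5, 167, 9.9) row [ 3.4  1.4 93.8] [ 0.001  0.001 -0.01 ] |d| 94.0 t 1.65
```

In the tool's units: 94 mm is 18.8, 80 mm is 16.

```bash
python3 steer.py '[{"trans":[0.6,0.2,9],"rot":[0,0,-0.01]},{"trans":[0.6,0.2,16],"rot":[0,0,-0.01]},{"trans":[0.6,0.2,18.8],"rot":[0,0,-0.01]},{"trans":[0.6,0.2,18.8],"rot":[0,0,-0.01]},{"trans":[0.6,0.2,18.8],"rot":[0,0,-0.01]}]'; python3 -c "
from h import *
need(435.7,-112.5,167,9.9)"; python3 steer.py '[{},{},{},{},{},{}]' 0.5 60
```

```text
time_s: 2.15
eef_pos: [435.7, -112.6, 167.1]
ee_rot: [0.0, 0.643, 0.766, 0.0]
force: [-0.6, -0.5, 0.0]
grip_width: 0.997
grip_force: 0.0
-> (435.7, -112.5, 167, 9.9) row [0.1 0.1 0.1] [0.001 0.001 0.001] |d| 0.0 t 2.15
time_s: 2.75
eef_pos: [435.9, -112.3, 167.8]
ee_rot: [0.001, 0.643, 0.766, 0.0]
force: [-2.6, -0.5, 7.0]
grip_width: 0.811
grip_force: 68.7
```

```bash
python3 - <<'E'
from h import *
im=ctrl.capture('top');g=cv2.GaussianBlur(cv2.cvtColor(im,cv2.COLOR_RGB2GRAY),(3,3),0).astype(float)
P=[]
for u in list(range(175,205))+list(range(238,272)):
    d=-np.diff(g[245:262,u]); i=d.argmax()
    if d[i]<15 or i in(0,15): continue
    a,b,c=d[i-1:i+2]; P.append((u,245+i+.5+.5*(a-c)/(a-2*b+c)))
P=np.array(P); W=ray('top',P,12)[:,:2]; k=np.polyfit(W[:,1],W[:,0],1); k=np.polyfit(W[abs(np.polyval(k,W[:,1])-W[:,0])<2][:,1],W[abs(np.polyval(k,W[:,1])-W[:,0])<2][:,0],1)
print(len(P),'front edge yaw',np.degrees(np.arctan(-k[0])),'x at y=222',np.polyval(k,222))
P=[]
for v in range(205,250):
    d=-np.diff(g[v,265:285]); i=d.argmax(); 
    if d[i]<15: continue
    a,b,c=d[i-1:i+2]; P.append((265+i+.5+.5*(a-c)/(a-2*b+c),v))
W=ray('top',np.array(P),12)[:,:2];k=np.polyfit(W[:,0],W[:,1],1);print(len(P),'side edge yaw',np.degrees(np.arctan(k[0])),'y at x=512',np.polyval(k,512))
P=[]
for u in range(281-60,281+60): pass
s=ctrl.capture('side');g=cv2.GaussianBlur(cv2.cvtColor(s,cv2.COLOR_RGB2GRAY),(3,3),0).astype(float)
# front edge in side view: from px (248,338) to (316,241); search along columns rightwards
P=[]
for v in range(246,334):
    uc=248+(338-v)*(316-248)/(338-241); u0=int(uc)-7
    d=-np.diff(g[v,u0:u0+15]); i=d[1:-1].argmax()+1
    if d[i]<12: continue
    a,b,c=d[i-1:i+2]; P.append((u0+i+.5+.5*(a-c)/(a-2*b+c),v))
W=ray('side',np.array(P),12)[:,:2]; k=np.polyfit(W[:,1],W[:,0],1); m=abs(np.polyval(k,W[:,1])-W[:,0])<3;k=np.polyfit(W[m][:,1],W[m][:,0],1)
print(len(P),m.sum(),'side cam front edge yaw',np.degrees(np.arctan(-k[0])),'x at y=222',np.polyval(k,222))
need(435.7,-112.5,290,9.9)
E
```

```text
64 front edge yaw -0.07888837015725614 x at y=222 435.0852358579568
45 side edge yaw 1.5270408563702391 y at x=512 68.54065661198118
 ** On entry to DLASCL parameter number  4 had an illegal value
 ** On entry to DLASCL parameter number  4 had an illegal value
 ** On entry to DLASCL parameter number  4 had an illegal value
 ** On entry to DLASCL parameter number  4 had an illegal value
 ** On entry to DLASCL parameter number  5 had an illegal value
 ** On entry to DLASCL parameter number  4 had an illegal value<stdin>:25: RuntimeWarning: divide by zero encountered in scalar divide
h.py:9: RuntimeWarning: invalid value encountered in multiply
  return (p+d*((z-p[2])/d[:,2])[:,None])
Traceback (most recent call last):
numpy.linalg.LinAlgError: SVD did not converge in Linear Least Squares
```

```bash
python3 - <<'E'
from h import *
def sub(line):
    d=-np.diff(line); i=d[1:-1].argmax()+1; a,b,c=d[i-1:i+2]; q=a-2*b+c
    return (None if d[i]<12 or q==0 else i+.5+np.clip(.5*(a-c)/q,-.6,.6))
def line(cam,P,name):
    W=ray(cam,np.array(P),12)[:,:2].astype(np.float32); vx,vy,x,y=cv2.fitLine(W,cv2.DIST_WELSCH,0,.01,.01).ravel()
    print(cam,name,len(P),'dir deg',np.degrees(np.arctan2(vy,vx)).round(2),'pt',x.round(1),y.round(1),'resid med',np.median(abs((W-[x,y])@[-vy,vx])).round(2))
I={c:cv2.GaussianBlur(cv2.cvtColor(ctrl.capture(c),cv2.COLOR_RGB2GRAY),(3,3),0).astype(float) for c in('top','side')}
g=I['top']
line('top',[(u,245+r) for u in list(range(176,208))+list(range(240,272)) if (r:=sub(g[245:262,u])) is not None],'front')
line('top',[(265+r,v) for v in range(210,250) if (r:=sub(g[v,265:285])) is not None],'right')
g=I['side'];P=[];Q=[]
for v in range(246,334):
    u0=int(248+(338-v)*(316-248)/(338-241))-7
    r=sub(g[v,u0:u0+15])
    if r is not None:P.append((u0+r,v))
line('side',P,'front')
for u in range(190,244):   # left edge x-dir: (183,298)->(247,338)
    v0=int(298+(u-183)*40/64)-6; r=sub(g[v0:v0+13,u])
    if r is not None:Q.append((u,v0+r))
line('side',Q,'left')
need(435.7,-112.5,290,9.9)
E
```

```text
top front 64 dir deg 89.92 pt 435.2 227.4 resid med 0.34
top right 40 dir deg 0.08 pt 503.8 68.0 resid med 0.08
side front 76 dir deg -89.94 pt 434.1 233.8 resid med 0.1
side left 47 dir deg 0.01 pt 512.8 368.1 resid med 0.6
-> (435.7, -112.5, 290, 9.9) row [  -0.4   -0.  -122.1] [0.002 0.002 0.002] |d| 122.0 t 2.95
```

In the tool's units: -122 mm is -24.4, -100 mm is -20.

```bash
python3 steer.py '[{"trans":[0,0,-4]},{"trans":[0,0,-12]},{"trans":[0,0,-20]},{"trans":[0,0,-24.4]},{"trans":[0,0,-24.4]}]'; python3 -c "
from h import *
need(512.6,309,290,0)"
```

```text
time_s: 3.45
eef_pos: [435.9, -112.1, 291.8]
ee_rot: [0.004, 0.643, 0.766, 0.001]
force: [0.1, 0.3, -1.2]
grip_width: 0.81
grip_force: 68.8
-> (512.6, 309, 290, 0) row [401.3 148.9   0.8] [0.006 0.004 0.175] |d| 428.0 t 3.45
```

```bash
python3 -c "
from h import *
need(512.6,309,240,0)"
```

```text
-> (512.6, 309, 240, 0) row [401.5 148.6  50.8] [0.006 0.004 0.175] |d| 431.0 t 3.45
```

In the tool's units: 357 mm is 71.4, 312 mm is 62.4.

```bash
python3 steer.py '[{"trans":[9,3.4,0],"rot":[0,0,0.02]},{"trans":[18,6.8,0],"rot":[0,0,0.05]},{"trans":[27,10,0],"rot":[0,0,0.07]},{"trans":[36,13.4,0],"rot":[0,0,0.09]},{"trans":[44.8,16.6,0],"rot":[0,0,0.11]},{"trans":[53.6,20,0],"rot":[0,0,0.13]},{"trans":[62.4,23.2,0],"rot":[0,0,0.15]},{"trans":[71.4,26.6,0],"rot":[0,0,0.17]}]'; python3 steer.py '[{"trans":[8.8,3.2,0]},{"trans":[8.8,3.2,0]},{"trans":[8.8,3.2,0]}]'; python3 -c "
from h import *
need(512.6,309,200,0)"
```

```text
time_s: 4.25
eef_pos: [504.1, 264.7, 287.4]
ee_rot: [-0.0, 0.706, 0.709, -0.001]
force: [0.5, -0.4, -1.7]
grip_width: 0.81
grip_force: 68.7
time_s: 4.55
eef_pos: [519.8, 307.2, 286.9]
ee_rot: [-0.0, 0.705, 0.709, -0.001]
force: [-0.5, 0.1, -1.6]
grip_width: 0.808
grip_force: 68.8
-> (512.6, 309, 200, 0) row [ 1.9 -7.  86.9] [-0.002  0.001  0.006] |d| 87.0 t 4.55
```

In the tool's units: 103 mm is 20.6, 97 mm is 19.4.

```bash
python3 steer.py '[{"trans":[0.4,-1.4,6],"rot":[0,0,0.006]},{"trans":[0.4,-1.4,12],"rot":[0,0,0.006]},{"trans":[0.4,-1.4,17.4],"rot":[0,0,0.006]},{"trans":[0.4,-1.4,19.4],"rot":[0,0,0.006]},{"trans":[0.4,-1.4,20.6],"rot":[0,0,0.006]},{"trans":[0.4,-1.4,20.6],"rot":[0,0,0.006]}]'; python3 -c "
from h import *
need(512.6,309,181,0)"
```

```text
time_s: 5.15
eef_pos: [513.4, 308.4, 185.6]
ee_rot: [0.0, 0.708, 0.707, 0.0]
force: [0.4, 0.1, -1.0]
grip_width: 0.811
grip_force: 68.9
-> (512.6, 309, 181, 0) row [ 0.6 -0.8  4.6] [ 0.     0.    -0.002] |d| 5.0 t 5.15
```

In the tool's units: 4.6 mm is 0.92, -0.8 mm is -0.16.

```bash
python3 steer.py '[{"trans":[0,-0.16,0.6],"rot":[0,0,-0.002]},{"trans":[0,-0.16,0.92],"rot":[0,0,-0.002]},{"trans":[0,-0.16,1.12],"rot":[0,0,-0.002]},{"trans":[0,-0.16,1.12],"rot":[0,0,-0.002]}]'; python3 steer.py '[{"trans":[0.2,0,0]},{"trans":[0.4,0,0]},{"trans":[0.6,0,0]},{"trans":[0.8,0,0]},{"trans":[0.8,0,0]}]'
```

```text
time_s: 5.55
eef_pos: [512.4, 308.9, 180.0]
ee_rot: [0.0, 0.707, 0.707, 0.0]
force: [-0.8, -1.0, -0.9]
grip_width: 0.815
grip_force: 68.9
time_s: 6.05
eef_pos: [512.4, 313.0, 180.0]
ee_rot: [0.0, 0.707, 0.707, 0.0]
force: [0.4, -0.1, 0.7]
grip_width: 0.806
grip_force: 69.0
```

In the tool's units: 0.5 mm is 0.1, 1.5 mm is 0.3.

```bash
python3 steer.py '[{"trans":[0.1,0,0.1]},{"trans":[0.2,0,0.1]},{"trans":[0.3,0,0.1]},{"trans":[0.3,0,0.1]}]'; python3 steer.py '[{"trans":[0.1,0,0]},{"trans":[0.2,0,0]},{"trans":[0.3,0,0]},{"trans":[0.3,0,0]}]'
```

```text
time_s: 6.45
eef_pos: [512.6, 314.2, 179.9]
ee_rot: [0.0, 0.707, 0.707, 0.0]
force: [-1.3, -3.8, 5.5]
grip_width: 0.809
grip_force: 69.6
time_s: 6.85
eef_pos: [512.7, 315.7, 179.9]
ee_rot: [0.0, 0.707, 0.707, 0.0]
force: [-0.3, -3.4, 4.4]
grip_width: 0.809
grip_force: 69.7
```

```bash
python3 steer.py '[{"trans":[0.1,0,0]},{"trans":[0.2,0,0]},{"trans":[0.2,0,0]}]';python3 steer.py '[{"trans":[0.1,0,0]},{"trans":[0.2,0,0]},{"trans":[0.2,0,0]}]'
```

```text
time_s: 7.15
eef_pos: [512.8, 316.0, 179.9]
ee_rot: [0.001, 0.707, 0.707, -0.0]
force: [-2.1, -10.4, 8.1]
grip_width: 0.808
grip_force: 70.1
time_s: 7.45
eef_pos: [512.9, 316.3, 180.0]
ee_rot: [0.001, 0.707, 0.707, -0.001]
force: [-2.8, -16.7, 8.8]
grip_width: 0.811
grip_force: 70.4
```

```bash
python3 steer.py '[{},{},{},{}]' 1.0; python3 steer.py '[{"trans":[0,0,-6]},{"trans":[0,0,-14]},{"trans":[0,0,-22]},{"trans":[0,0,-22]}]'; python3 -c "
from h import *
need(592.3,-91.4,290,-27)"
```

```text
time_s: 7.85
eef_pos: [512.3, 318.1, 179.2]
ee_rot: [-0.0, 0.707, 0.708, 0.0]
force: [1.0, -0.3, 0.4]
grip_width: 0.999
grip_force: 0.0
time_s: 8.25
eef_pos: [513.0, 318.4, 294.9]
ee_rot: [0.002, 0.707, 0.708, 0.005]
force: [1.2, -0.6, 0.2]
grip_width: 1.0
grip_force: 0.0
-> (592.3, -91.4, 290, -27) row [-409.9   78.7    4.1] [ 0.008 -0.006  0.473] |d| 417.0 t 8.25
```

In the tool's units: -391 mm is -78.2, -342 mm is -68.4.

```bash
python3 steer.py '[{"trans":[-9.6,1.8,0],"rot":[0,0,0.05]},{"trans":[-19.4,3.8,0],"rot":[0,0,0.1]},{"trans":[-29.2,5.6,0],"rot":[0,0,0.16]},{"trans":[-39,7.4,0.2],"rot":[0,0,0.22]},{"trans":[-48.8,9.4,0.4],"rot":[0,0,0.28]},{"trans":[-58.6,11.2,0.6],"rot":[0,0,0.34]},{"trans":[-68.4,13.2,0.8],"rot":[0,0,0.4]},{"trans":[-78.2,15,0.8],"rot":[0,0,0.47]}]'; python3 steer.py '[{"trans":[-3.4,0.6,0]},{"trans":[-3.4,0.6,0]},{"trans":[-3.4,0.6,0]}]'; python3 -c "
from h import *
im=ctrl.capture('side');reds(im,'side');im=ctrl.capture('top');reds(im)
cv2.imwrite('pics/t2.png',cv2.resize(im[150:270,155:355,::-1],None,fx=4,fy=4,interpolation=cv2.INTER_CUBIC))
need(592.3,-91.4,170,-27)"
```

```text
time_s: 9.05
eef_pos: [587.8, -75.0, 284.7]
ee_rot: [-0.0, 0.853, 0.522, -0.0]
force: [0.2, 0.8, 0.6]
grip_width: 1.002
grip_force: 0.0
time_s: 9.35
eef_pos: [582.6, -88.8, 284.9]
ee_rot: [-0.0, 0.852, 0.524, -0.0]
force: [0.6, 0.3, -0.4]
grip_width: 0.999
grip_force: 0.0
side px [230. 294.] cen [516.  311.4] rect [516.5 310.6] 70.3 55.8 long dir deg 0.1
side px [ 70. 249.] cen [908.2 421.1] rect [927.4 415. ] 279.6 133.8 long dir deg -13.9
side px [294. 175.] cen [591.3 -89.8] rect [592.2 -89.6] 68.9 56.6 long dir deg -25.9
side px [323. 142.] cen [ 589.7 -266.2] rect [ 583.9 -266.2] 64.3 31.1 long dir deg -62.0
side px [493.  64.] cen [  248.1 -1089.3] rect [  248.2 -1093.1] 95.3 45.3 long dir deg 87.5
top px [188. 226.] cen [513.8 315.4] rect [514.  315.2] 65.9 56.6 long dir deg 0.7
top px [391. 194.] cen [ 610.9 -263.7] rect [ 610.6 -263.5] 68.9 55.9 long dir deg -6.5
top px [438. 153.] cen [ 731.2 -400.5] rect [ 730.8 -399.8] 26.6 25.9 long dir deg -0.7
top px [149. 107.] cen [849.9 455.8] rect [852.2 451.4] 155.4 127.1 long dir deg 14.5
-> (592.3, -91.4, 170, -27) row [  1.3  10.1 115.2] [-0.    -0.     0.004] |d| 116.0 t 9.45
```

View pics/t2.png

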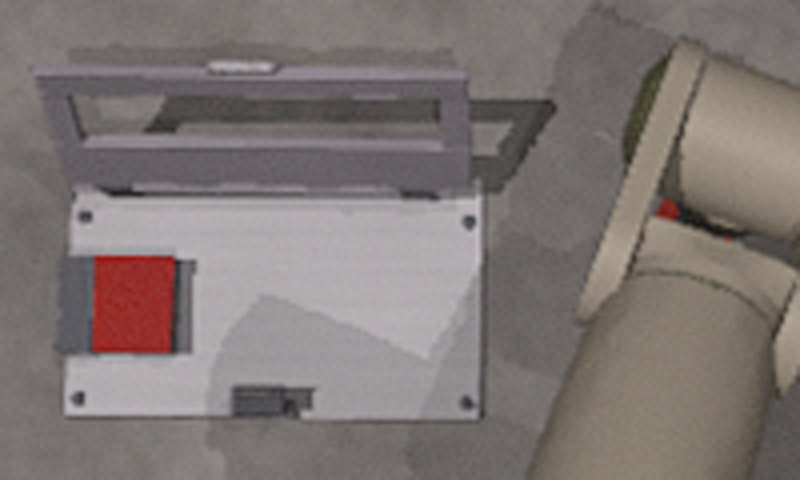

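The crop shows the first block against the end block, edges level with it (rows 256..353 for both), no gap.

In the tool's units: 1 mm is 0.2, 115 mm is 23.

```bash
python3 steer.py '[{"trans":[0.2,2,7]},{"trans":[0.2,2,15]},{"trans":[0.2,2,21]},{"trans":[0.2,2,23]},{"trans":[0.2,2,23]},{"trans":[0.2,2,23]}]'; python3 -c "
from h import *
need(592.2,-91.4,170,-26.5)"; python3 steer.py '[{},{},{},{},{},{}]' 0.5 60
```

```text
time_s: 10.05
eef_pos: [592.7, -92.9, 171.9]
ee_rot: [0.001, 0.852, 0.524, 0.001]
force: [-0.2, -0.1, 0.3]
grip_width: 1.001
grip_force: 0.0
-> (592.2, -91.4, 170, -26.5) row [ 1.1 -1.1  1.9] [ 0.002 -0.    -0.006] |d| 2.0 t 10.05
time_s: 10.65
eef_pos: [592.7, -93.3, 172.4]
ee_rot: [0.001, 0.852, 0.524, 0.001]
force: [-0.7, 2.2, 6.2]
grip_width: 0.807
grip_force: 69.1
```

```bash
python3 steer.py '[{"trans":[0,0,-6]},{"trans":[0,0,-15]},{"trans":[0,0,-23]},{"trans":[0,0,-24]},{"trans":[0,0,-24]}]'; python3 -c "
from h import *
need(512.7,252,292,0)"
```

```text
time_s: 11.15
eef_pos: [592.1, -93.2, 291.7]
ee_rot: [0.001, 0.852, 0.523, 0.001]
force: [0.3, -0.1, -2.3]
grip_width: 0.813
grip_force: 69.5
-> (512.7, 252, 292, 0) row [ 272.1 -226.8   -0.8] [ 0.003  0.    -0.469] |d| 354.0 t 11.15
```

```bash
python3 steer.py '[{"trans":[6.8,-5.6,0],"rot":[0,0,-0.06]},{"trans":[13.6,-11.4,0],"rot":[0,0,-0.12]},{"trans":[20.4,-17,0],"rot":[0,0,-0.18]},{"trans":[27.2,-22.8,0],"rot":[0,0,-0.24]},{"trans":[34,-28.4,0],"rot":[0,0,-0.3]},{"trans":[40.8,-34,0],"rot":[0,0,-0.36]},{"trans":[47.6,-39.6,0],"rot":[0,0,-0.42]},{"trans":[54.4,-45.4,0],"rot":[0,0,-0.47]}]'; python3 steer.py '[{},{}]'; python3 -c "
from h import *
need(512.7,252,192,0)"
```

```text
time_s: 11.95
eef_pos: [511.6, 253.6, 288.5]
ee_rot: [-0.001, 0.706, 0.708, -0.001]
force: [0.2, -0.4, -1.1]
grip_width: 0.808
grip_force: 69.2
time_s: 12.15
eef_pos: [512.1, 252.5, 288.7]
ee_rot: [-0.001, 0.706, 0.708, -0.001]
force: [0.6, 0.0, -1.5]
grip_width: 0.805
grip_force: 69.2
-> (512.7, 252, 192, 0) row [-0.4  0.9 96.7] [-0.003  0.001  0.003] |d| 97.0 t 12.15
```

```bash
python3 steer.py '[{"trans":[0,0.2,7],"rot":[0,0,0.003]},{"trans":[0,0.2,15],"rot":[0,0,0.003]},{"trans":[0,0.2,18.4],"rot":[0,0,0.003]},{"trans":[0,0.2,19.6],"rot":[0,0,0.003]},{"trans":[0,0.2,19.6],"rot":[0,0,0.003]},{"trans":[0,0.2,19.6],"rot":[0,0,0.003]}]'; python3 -c "
from h import *
need(512.7,252,184.4,0)"
```

```text
time_s: 12.75
eef_pos: [514.1, 251.6, 193.3]
ee_rot: [0.0, 0.708, 0.706, 0.001]
force: [-0.3, 0.2, -1.4]
grip_width: 0.804
grip_force: 69.1
-> (512.7, 252, 184.4, 0) row [ 0.4 -1.4  8.9] [ 0.002 -0.    -0.003] |d| 9.0 t 12.75
```

In the tool's units: 9 mm is 1.8, 8 mm is 1.6.

```bash
python3 steer.py '[{"trans":[0,-0.28,0.8],"rot":[0,0,-0.003]},{"trans":[0,-0.28,1.6],"rot":[0,0,-0.003]},{"trans":[0,-0.28,1.8],"rot":[0,0,-0.003]},{"trans":[0,-0.28,1.8],"rot":[0,0,-0.003]},{"trans":[0,-0.28,1.8],"rot":[0,0,-0.003]}]'; python3 steer.py '[{"trans":[0.2,0,0]},{"trans":[0.4,0,0]},{"trans":[0.6,0,0]},{"trans":[0.8,0,0]},{"trans":[1,0,0]},{"trans":[1.2,0,0]},{"trans":[1.2,0,0]}]'
```

```text
time_s: 13.25
eef_pos: [512.3, 252.0, 184.4]
ee_rot: [0.0, 0.707, 0.708, 0.0]
force: [-4.3, -1.5, 8.9]
grip_width: 0.808
grip_force: 70.3
time_s: 13.95
eef_pos: [512.7, 257.8, 184.4]
ee_rot: [0.001, 0.707, 0.708, 0.001]
force: [-0.5, -3.8, 5.6]
grip_width: 0.803
grip_force: 70.1
```

In the tool's units: 2 mm is 0.4, 1.5 mm is 0.3.

```bash
python3 steer.py '[{"trans":[0.1,0,0]},{"trans":[0.2,0,0]},{"trans":[0.3,0,0]},{"trans":[0.4,0,0]},{"trans":[0.4,0,0]}]'; python3 steer.py '[{"trans":[0.1,0,0]},{"trans":[0.2,0,0]},{"trans":[0.2,0,0]}]'; python3 steer.py '[{"trans":[0.1,0,0]},{"trans":[0.2,0,0]},{"trans":[0.2,0,0]}]'
```

```text
time_s: 14.45
eef_pos: [512.8, 258.6, 184.4]
ee_rot: [0.002, 0.707, 0.707, -0.0]
force: [-1.6, -14.8, 8.6]
grip_width: 0.807
grip_force: 70.7
time_s: 14.75
eef_pos: [513.0, 258.8, 184.4]
ee_rot: [0.002, 0.707, 0.707, -0.001]
force: [-2.2, -21.6, 10.1]
grip_width: 0.805
grip_force: 70.9
time_s: 15.05
eef_pos: [513.0, 259.2, 184.4]
ee_rot: [0.002, 0.707, 0.707, -0.002]
force: [-3.8, -27.8, 12.4]
grip_width: 0.808
grip_force: 71.1
```

Contact. Release and go for the last block.

In the tool's units: -110 mm is -22, -70 mm is -14.

```bash
python3 steer.py '[{},{},{},{}]' 1.0; python3 steer.py '[{"trans":[0,0,-6]},{"trans":[0,0,-14]},{"trans":[0,0,-22]},{"trans":[0,0,-22]}]'; python3 -c "
from h import *
need(610.3,-261.5,290,-5.3)"
```

```text
time_s: 15.45
eef_pos: [512.1, 262.3, 183.3]
ee_rot: [-0.0, 0.707, 0.708, 0.0]
force: [-0.5, -0.1, -0.5]
grip_width: 0.999
grip_force: 0.0
time_s: 15.85
eef_pos: [512.8, 262.6, 298.7]
ee_rot: [0.002, 0.707, 0.708, 0.004]
force: [-0.0, -0.5, -0.2]
grip_width: 1.001
grip_force: 0.0
-> (610.3, -261.5, 290, -5.3) row [-524.3   96.6    8.2] [ 0.009 -0.003  0.094] |d| 533.0 t 15.85
```

```bash
python3 steer.py '[{"trans":[-9.6,1.8,0],"rot":[0,0,0.01]},{"trans":[-19.2,3.6,0],"rot":[0,0,0.02]},{"trans":[-28.8,5.4,0],"rot":[0,0,0.03]},{"trans":[-38.4,7.2,0],"rot":[0,0,0.04]},{"trans":[-48,9,0],"rot":[0,0,0.05]},{"trans":[-57.6,10.8,0],"rot":[0,0,0.06]},{"trans":[-67.2,12.6,0],"rot":[0,0,0.07]},{"trans":[-76.8,14.4,0],"rot":[0,0,0.08]}]'; python3 steer.py '[{"trans":[-9.6,1.8,0]},{"trans":[-19.2,3.4,0],"rot":[0,0,0.01]},{"trans":[-28,5,0],"rot":[0,0,0.01]},{"trans":[-28,5,0],"rot":[0,0,0.01]},{"trans":[-28,5,0],"rot":[0,0,0.01]}]';  python3 -c "
from h import *
im=ctrl.capture('side');reds(im,'side');im=ctrl.capture('top');reds(im,z=44);reds(im)
cv2.imwrite('pics/t3.png',cv2.resize(im[150:270,155:355,::-1],None,fx=4,fy=4,interpolation=cv2.INTER_CUBIC))
need(610.3,-261.5,170,-5.3)"
```

```text
time_s: 16.65
eef_pos: [584.6, -123.7, 292.8]
ee_rot: [-0.0, 0.735, 0.679, -0.0]
force: [-0.0, 0.2, 0.4]
grip_width: 0.997
grip_force: 0.0
time_s: 17.15
eef_pos: [598.3, -263.9, 292.2]
ee_rot: [-0.001, 0.738, 0.675, -0.0]
force: [-0.5, 0.6, -0.9]
grip_width: 0.997
grip_force: 0.0
side px [237. 284.] cen [516.2 284.5] rect [516.6 282.3] 112.6 70.4 long dir deg -89.8
side px [ 70. 250.] cen [910.  422.4] rect [928.6 415.3] 279.0 127.0 long dir deg -16.8
side px [317. 141.] cen [ 609.7 -260.1] rect [ 609.9 -260.4] 68.6 56.8 long dir deg -6.0
side px [492.  63.] cen [  251.6 -1093.6] rect [  253.9 -1092.5] 93.0 55.7 long dir deg 89.8
top px [198. 226.] cen [513.5 284.8] rect [513.6 285.7] 110.8 65.4 long dir deg -89.3
top px [438. 153.] cen [ 728.9 -397.3] rect [ 728.4 -396.3] 26.3 25.7 long dir deg -0.7
top px [147. 105.] cen [844.8 452.7] rect [847.8 449.3] 151.8 121.4 long dir deg 23.0
top px [198. 226.] cen [514.3 286.8] rect [514.4 287.7] 111.7 65.9 long dir deg -89.3
top px [438. 153.] cen [ 731.4 -400.7] rect [ 730.9 -399.8] 26.6 25.9 long dir deg -0.7
top px [147. 105.] cen [848.2 456. ] rect [851.2 452.6] 153.0 122.4 long dir deg 23.0
-> (610.3, -261.5, 170, -5.3) row [  1.7  11.7 122.9] [-0.001 -0.001  0.005] |d| 123.0 t 17.25
```

View pics/t3.png

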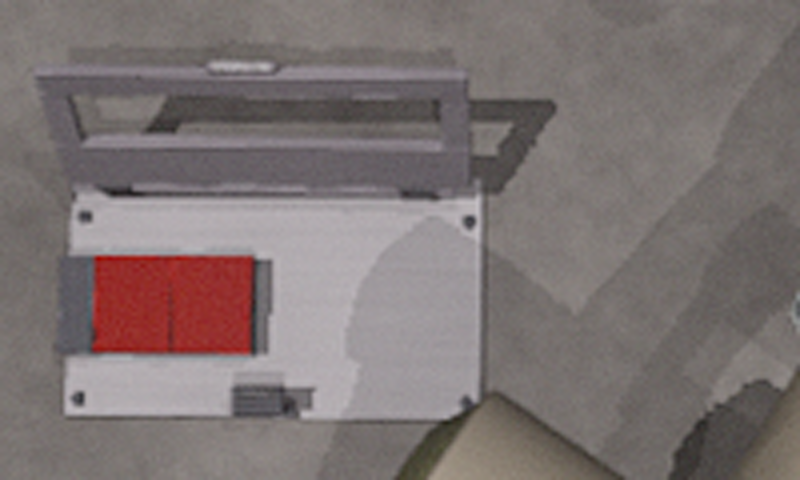

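Two blocks flush and in line; the seam at crop column 170 shows slightly darker in its lower half. Take the third.

In the tool's units: 112 mm is 22.4, 2 mm is 0.4.

```bash
python3 steer.py '[{"trans":[0.4,2.4,7]},{"trans":[0.4,2.4,15]},{"trans":[0.4,2.4,22.4]},{"trans":[0.4,2.4,24.4]},{"trans":[0.4,2.4,24.4]},{"trans":[0.4,2.4,24.4]}]'; python3 -c "
from h import *
need(610.2,-261.5,171,-5.6)"; python3 steer.py '[{},{},{},{},{},{}]' 0.5 60; python3 steer.py '[{"trans":[0,0,-6]},{"trans":[0,0,-15]},{"trans":[0,0,-23]},{"trans":[0,0,-24]},{"trans":[0,0,-24]}]'; python3 -c "
from h import *
need(512.7,194,292,0)"
```

```text
time_s: 17.85
eef_pos: [611.2, -262.3, 173.5]
ee_rot: [0.001, 0.738, 0.675, 0.0]
force: [0.6, -0.2, 0.4]
grip_width: 1.004
grip_force: 0.0
-> (610.2, -261.5, 171, -5.6) row [ 0.7 -1.1  2.5] [0.003 0.001 0.01 ] |d| 3.0 t 17.85
time_s: 18.45
eef_pos: [611.1, -262.7, 173.9]
ee_rot: [0.002, 0.738, 0.675, 0.001]
force: [0.4, 1.9, 7.9]
grip_width: 0.81
grip_force: 69.4
time_s: 18.95
eef_pos: [610.5, -262.5, 293.1]
ee_rot: [0.002, 0.738, 0.675, 0.0]
force: [-0.4, -0.6, -1.7]
grip_width: 0.808
grip_force: 69.3
-> (512.7, 194, 292, 0) row [ 4.46e+02 -1.38e+02  1.00e-01] [ 0.003  0.002 -0.089] |d| 467.0 t 18.95
```

In the tool's units: 379 mm is 75.8, 332 mm is 66.4.

```bash
python3 steer.py '[{"trans":[9.6,-3,0],"rot":[0,0,-0.01]},{"trans":[19.2,-6,0],"rot":[0,0,-0.02]},{"trans":[28.8,-9,0],"rot":[0,0,-0.03]},{"trans":[38.2,-11.8,0],"rot":[0,0,-0.04]},{"trans":[47.6,-14.8,0],"rot":[0,0,-0.05]},{"trans":[57,-17.6,0],"rot":[0,0,-0.06]},{"trans":[66.4,-20.6,0],"rot":[0,0,-0.07]},{"trans":[75.8,-23.4,0],"rot":[0,0,-0.08]}]'; python3 steer.py '[{"trans":[9,-2.8,0],"rot":[0,0,-0.01]},{"trans":[13.4,-4.2,0],"rot":[0,0,-0.01]},{"trans":[13.4,-4.2,0],"rot":[0,0,-0.01]},{"trans":[13.4,-4.2,0],"rot":[0,0,-0.01]}]'; python3 -c "
from h import *
need(512.7,194,196,0)"
```

```text
time_s: 19.75
eef_pos: [526.5, 127.1, 289.9]
ee_rot: [-0.001, 0.71, 0.704, -0.001]
force: [0.2, -0.8, -1.9]
grip_width: 0.806
grip_force: 69.2
time_s: 20.15
eef_pos: [507.1, 192.5, 290.2]
ee_rot: [-0.0, 0.706, 0.708, -0.001]
force: [-0.3, -0.2, -2.2]
grip_width: 0.809
grip_force: 69.2
-> (512.7, 194, 196, 0) row [ 1.5  5.8 94.2] [-0.002  0.001  0.002] |d| 94.0 t 20.15
```

In the tool's units: 94 mm is 18.8, 85 mm is 17.

```bash
python3 steer.py '[{"trans":[0.2,1,5],"rot":[0,0,0.002]},{"trans":[0.2,1,12],"rot":[0,0,0.002]},{"trans":[0.2,1,17],"rot":[0,0,0.002]},{"trans":[0.2,1,18.8],"rot":[0,0,0.002]},{"trans":[0.2,1,18.8],"rot":[0,0,0.002]},{"trans":[0.2,1,18.8],"rot":[0,0,0.002]}]'; python3 -c "
from h import *
need(512.7,194,185.9,0)"
```

```text
time_s: 20.75
eef_pos: [512.9, 193.2, 198.3]
ee_rot: [0.0, 0.708, 0.707, 0.001]
force: [-0.4, 0.7, -0.8]
grip_width: 0.807
grip_force: 69.1
-> (512.7, 194, 185.9, 0) row [ 0.8 -0.2 12.4] [ 0.002 -0.    -0.002] |d| 12.0 t 20.75
```

```bash
python3 steer.py '[{"trans":[0,-0.04,1],"rot":[0,0,-0.002]},{"trans":[0,-0.04,1.8],"rot":[0,0,-0.002]},{"trans":[0,-0.04,2.4],"rot":[0,0,-0.002]},{"trans":[0,-0.04,2.52],"rot":[0,0,-0.002]},{"trans":[0,-0.04,2.52],"rot":[0,0,-0.002]}]'; python3 steer.py '[{"trans":[0.2,0,0]},{"trans":[0.4,0,0]},{"trans":[0.6,0,0]},{"trans":[0.8,0,0]},{"trans":[1,0,0]},{"trans":[1.2,0,0]},{"trans":[1.2,0,0]}]'
```

```text
time_s: 21.25
eef_pos: [512.1, 193.6, 186.0]
ee_rot: [0.0, 0.707, 0.708, 0.0]
force: [-6.6, -2.3, 11.7]
grip_width: 0.808
grip_force: 70.7
time_s: 21.95
eef_pos: [512.8, 199.2, 185.9]
ee_rot: [0.001, 0.707, 0.708, 0.001]
force: [-0.4, -5.4, 7.5]
grip_width: 0.808
grip_force: 70.3
```

In the tool's units: 2 mm is 0.4, 1.5 mm is 0.3.

```bash
python3 steer.py '[{"trans":[0.1,0,0]},{"trans":[0.2,0,0]},{"trans":[0.3,0,0]},{"trans":[0.4,0,0]},{"trans":[0.4,0,0]}]'; python3 steer.py '[{"trans":[0.1,0,0]},{"trans":[0.2,0,0]},{"trans":[0.3,0,0]},{"trans":[0.4,0,0]},{"trans":[0.4,0,0]}]'; python3 steer.py '[{"trans":[0.1,0,0]},{"trans":[0.2,0,0]},{"trans":[0.2,0,0]}]'
```

```text
time_s: 22.45
eef_pos: [512.8, 201.1, 185.9]
ee_rot: [0.001, 0.707, 0.708, 0.001]
force: [1.1, -5.0, 8.3]
grip_width: 0.806
grip_force: 70.3
time_s: 22.95
eef_pos: [512.8, 202.8, 185.9]
ee_rot: [0.002, 0.707, 0.708, 0.0]
force: [-1.5, -8.8, 8.1]
grip_width: 0.81
grip_force: 70.4
time_s: 23.25
eef_pos: [512.9, 203.1, 185.9]
ee_rot: [0.002, 0.706, 0.708, -0.0]
force: [-0.7, -16.5, 9.0]
grip_width: 0.807
grip_force: 70.5
```

Careful with the scale: shifts go in units of 5 mm. That gives: 2 mm is 0.4, 1.4 mm is 0.28.

```bash
python3 steer.py '[{"trans":[0.14,0,0]},{"trans":[0.28,0,0]},{"trans":[0.4,0,0]},{"trans":[0.4,0,0]}]'; python3 steer.py '[{},{},{}]' 0.88; python3 steer.py '[{"trans":[0,0,-3]},{"trans":[0,0,-8]},{"trans":[0,0,-16]},{"trans":[0,0,-22]},{"trans":[0,0,-22]}]';  python3 -c "
from h import *
need(512.7,70,300,0)"
```

```text
time_s: 23.65
eef_pos: [513.1, 203.8, 186.0]
ee_rot: [0.003, 0.706, 0.708, -0.002]
force: [-1.9, -28.8, 11.9]
grip_width: 0.81
grip_force: 70.8
time_s: 23.95
eef_pos: [512.1, 206.8, 184.7]
ee_rot: [-0.0, 0.707, 0.708, 0.0]
force: [-0.4, 0.2, -0.3]
grip_width: 0.882
grip_force: 0.0
time_s: 24.45
eef_pos: [512.6, 207.1, 298.7]
ee_rot: [0.002, 0.706, 0.708, 0.003]
force: [-0.1, 0.1, -0.2]
grip_width: 0.881
grip_force: 0.0
-> (512.7, 70, 300, 0) row [-1.371e+02 -1.000e-01 -1.500e+00] [ 0.008 -0.001  0.002] |d| 137.0 t 24.45
```

```bash
python3 - <<'E'
from h import *
im=ctrl.capture('top');cv2.imwrite('pics/t4.png',cv2.resize(im[150:270,155:355,::-1],None,fx=4,fy=4,interpolation=cv2.INTER_CUBIC))
reds(im,z=44)
s=ctrl.capture('side');reds(s,'side',z=44);cv2.imwrite('pics/s4.png',cv2.resize(s[150:350,140:340,::-1],None,fx=3,fy=3,interpolation=cv2.INTER_CUBIC))
for th in np.arange(1.9,2.25,.05):
    E=lambda k,y:(597.7-137*np.cos(th)+k*np.sin(th),223.7+y,51+137*np.sin(th)+k*np.cos(th))
    print(th.round(2),[proj(c,[E(5,138),E(-5,138),E(-5,-148)]).round(1).tolist() for c in('top','side')], np.round(E(5,0),1))
E
```

```text
top px [438. 153.] cen [ 728.8 -397.1] rect [ 728.4 -396.3] 26.3 25.7 long dir deg -0.7
top px [151. 104.] cen [846.6 450. ] rect [851.8 445.1] 144.1 140.3 long dir deg 53.8
side px [244. 276.] cen [511.5 264.6] rect [511.8 259.6] 167.9 69.0 long dir deg -89.7
side px [ 70. 250.] cen [898.3 425.3] rect [916.4 419.6] 271.7 127.8 long dir deg -14.5
1.9 [[[161.2, 170.7], [160.8, 174.1], [270.9, 175.4]], [[153.1, 242.2], [156.4, 243.3], [243.5, 160.7]]] [646.7 223.7 179. ]
1.95 [[[161.6, 168.5], [161.1, 171.8], [271.0, 173.0]], [[151.1, 241.6], [154.1, 242.5], [241.3, 160.4]]] [653.1 223.7 176.4]
2.0 [[[161.9, 166.3], [161.4, 169.5], [271.0, 170.7]], [[149.1, 241.2], [152.0, 241.9], [239.2, 160.2]]] [659.3 223.7 173.5]
2.05 [[[162.3, 164.3], [161.7, 167.3], [271.1, 168.5]], [[147.2, 240.9], [150.0, 241.4], [237.2, 160.2]]] [665.3 223.7 170.3]
2.1 [[[162.6, 162.3], [162.1, 165.2], [271.1, 166.4]], [[145.5, 240.7], [148.1, 241.0], [235.2, 160.3]]] [671.2 223.7 166.7]
2.15 [[[163.0, 160.4], [162.5, 163.2], [271.2, 164.4]], [[143.9, 240.7], [146.3, 240.8], [233.3, 160.5]]] [676.9 223.7 162.9]
2.2 [[[163.5, 158.7], [162.8, 161.3], [271.3, 162.5]], [[142.4, 240.7], [144.6, 240.7], [231.5, 160.8]]] [682.4 223.7 158.8]
2.25 [[[163.9, 157.0], [163.3, 159.5], [271.4, 160.7]], [[141.0, 241.0], [143.0, 240.7], [229.8, 161.2]]] [687.7 223.7 154.5]
```

View pics/t4.png

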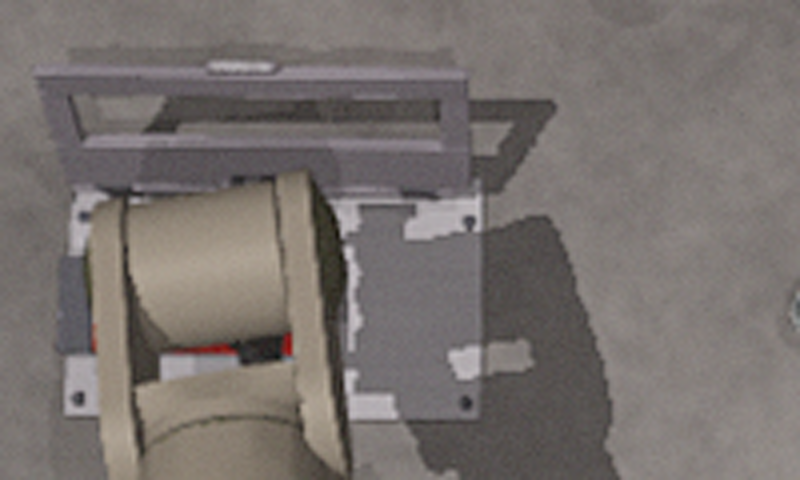

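View pics/s4.png

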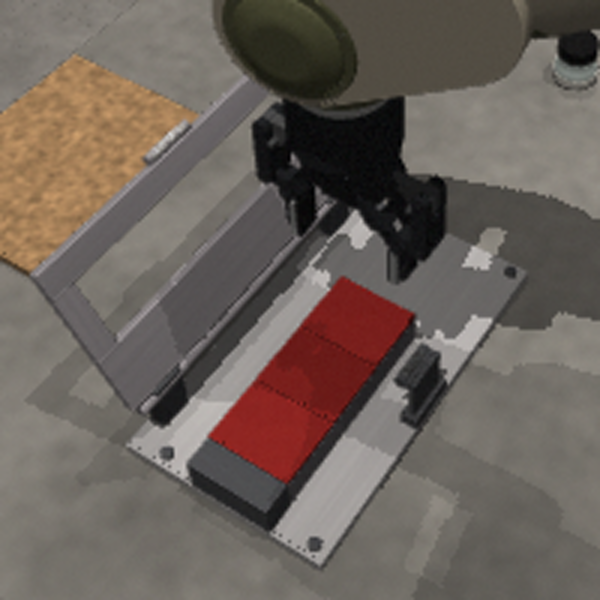

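Row is continuous and in line with the end block (side view length 167.9 of 168 mm); frame angle about 2.04 rad. Now go behind the frame with shut fingers.

```bash
python3 steer.py '[{"trans":[-2,0,-9],"rot":[0,0,0.14]},{"trans":[-4,0,-18],"rot":[0,0,0.28]},{"trans":[-6,0,-21],"rot":[0,0,0.42]},{"trans":[-8,0,-21],"rot":[0,0,0.56]},{"trans":[-8.6,0,-21],"rot":[0,0,0.7]},{"trans":[-8.6,0,-21],"rot":[0,0,0.84]},{"trans":[-8.6,0,-21],"rot":[0,0,0.98]},{"trans":[-8.6,0,-21],"rot":[0,0,1.12]}]' 0.0; python3 steer.py '[{"rot":[0,0,0.14]},{"rot":[0,0,0.28]},{"rot":[0,0,0.42]},{"rot":[0,0,0.45]},{"rot":[0,0,0.45]}]'; python3 -c "
from h import *
need(695,164,400,-90)"
```

```text
time_s: 25.35
eef_pos: [512.2, 163.7, 398.0]
ee_rot: [-0.0, 0.975, 0.221, -0.001]
force: [0.1, -0.2, 0.3]
grip_width: 0.002
grip_force: 0.0
time_s: 25.85
eef_pos: [512.2, 163.6, 398.7]
ee_rot: [0.0, 1.0, 0.002, -0.001]
force: [0.4, -0.7, -0.3]
grip_width: 0.0
grip_force: 0.0
-> (695, 164, 400, -90) row [182.8   0.4  -1.7] [0.    0.002 0.004] |d| 183.0 t 25.85
```

In the tool's units: 183 mm is 36.6, 170 mm is 34.

```bash
python3 steer.py '[{"trans":[9,0,-0.4]},{"trans":[18,0,-0.4]},{"trans":[27,0,-0.4]},{"trans":[34,0,-0.4]},{"trans":[36.6,0,-0.4]},{"trans":[36.6,0,-0.4]},{"trans":[36.6,0,-0.4]}]'; python3 -c "
from h import *
need(695,164,323,-90)"
```

```text
time_s: 26.55
eef_pos: [694.9, 164.0, 401.0]
ee_rot: [0.0, 1.0, 0.002, -0.001]
force: [-1.3, -0.3, -0.4]
grip_width: 0.001
grip_force: 0.0
-> (695, 164, 323, -90) row [ 0.2  0.  78. ] [0.    0.001 0.004] |d| 78.0 t 26.55
```

```bash
python3 steer.py '[{"trans":[0,0,7]},{"trans":[0,0,13]},{"trans":[0,0,15.6]},{"trans":[0,0,15.6]},{"trans":[0,0,15.6]}]'; python3 - <<'E'
import numpy as np
for th in [2.05,1.9,1.75,1.6,1.45,1.3,1.1,.9,.7,.5,.35,.25,.15,.1,.05,0]:
    c,s=np.cos(th),np.sin(th); S=137 if th>1.55 else 130
    print(th,np.round([597.7-S*c+5*s+11, 51+S*s+5*c+173-(20 if S==137 else 0)],0))
E
```

```text
time_s: 27.05
eef_pos: [695.0, 164.0, 325.7]
ee_rot: [-0.0, 1.0, 0.001, 0.001]
force: [0.1, 0.7, 0.0]
grip_width: 0.001
grip_force: 0.0
2.05 [676. 323.]
1.9 [658. 332.]
1.75 [638. 338.]
1.6 [618. 341.]
1.45 [598. 354.]
1.3 [579. 351.]
1.1 [554. 342.]
0.9 [532. 329.]
0.7 [512. 312.]
0.5 [497. 291.]
0.35 [488. 273.]
0.25 [484. 261.]
0.15 [481. 248.]
0.1 [480. 242.]
0.05 [479. 235.]
0 [479. 229.]
```

```bash
python3 steer.py '[{"trans":[-2.4,0,0]},{"trans":[-4.4,0,-0.4]},{"trans":[-6.4,0,-1]},{"trans":[-8.4,0,-1.6]},{"trans":[-10.4,0,-2.2]},{"trans":[-12.4,0,-2.8]},{"trans":[-14,0,-3]},{"trans":[-15.4,0,-3.2]}]'; python3 -c "
from h import *
s=ctrl.capture('side');cv2.imwrite('pics/s5.png',s[80:370,100:400,::-1])"
```

```text
time_s: 27.85
eef_pos: [617.9, 163.7, 341.6]
ee_rot: [-0.0, 1.0, 0.001, 0.002]
force: [2.1, -0.4, 2.2]
grip_width: 0.0
grip_force: 1.4
```

View pics/s5.png

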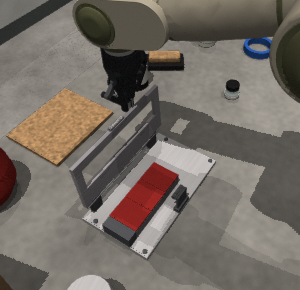

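The frame stands about upright with the fingers behind it. Continue over the top and down.

In the tool's units: -20 mm is -4, 6 mm is 1.2.

```bash
python3 steer.py '[{"trans":[-2,0,-1.8]},{"trans":[-4,0,-2.4]},{"trans":[-6,0,-2.2]},{"trans":[-7.8,0,-1.8]},{"trans":[-10.2,0,-1]},{"trans":[-12.8,0,0]},{"trans":[-15,0,1.2]},{"trans":[-17.2,0,2.6]}]'; python3 steer.py '[{"trans":[-2,0,1.6]},{"trans":[-4,0,3.4]},{"trans":[-5.6,0,5.4]},{"trans":[-7,0,7.6]},{"trans":[-8,0,9.4]},{"trans":[-8.8,0,11.2]},{"trans":[-8.8,0,11.2]}]'; python3 -c "
from h import *
need(484,164,261,-90)
s=ctrl.capture('side');cv2.imwrite('pics/s6.png',s[80:370,100:400,::-1])"
```

```text
time_s: 28.7
eef_pos: [531.4, 163.6, 327.3]
ee_rot: [-0.0, 1.0, 0.001, 0.0]
force: [0.6, 0.7, 1.0]
grip_width: 0.002
grip_force: 0.9
time_s: 29.4
eef_pos: [487.6, 163.5, 269.7]
ee_rot: [0.0, 1.0, 0.001, -0.001]
force: [0.0, -0.1, -0.2]
grip_width: 0.0
grip_force: 0.0
-> (484, 164, 261, -90) row [-3.6 -0.5  8.7] [0.    0.002 0.002] |d| 9.0 t 29.4
```

View pics/s6.png

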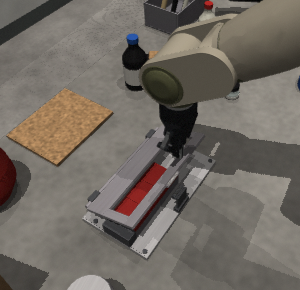

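The frame is nearly down with the fingers above the front bar at the press point. Press slowly, watching the force.

```bash
python3 steer.py '[{"trans":[-1.2,0,1.6]},{"trans":[-2,0,2.6]},{"trans":[-2.6,0,3.6]},{"trans":[-2.6,0,4.4]},{"trans":[-2.6,0,5]},{"trans":[-2.6,0,5]}]'; python3 steer.py '[{"trans":[0,0,0.4]},{"trans":[0,0,0.8]},{"trans":[0,0,1]},{"trans":[0,0,1]}]'
```

```text
time_s: 30.05
eef_pos: [475.1, 163.5, 245.2]
ee_rot: [0.0, 1.0, 0.001, -0.0]
force: [0.4, -0.3, -0.6]
grip_width: -0.002
grip_force: 0.0
time_s: 30.45
eef_pos: [475.1, 163.5, 240.9]
ee_rot: [0.0, 1.0, 0.001, -0.0]
force: [-2.6, -1.0, 3.5]
grip_width: 0.001
grip_force: 1.7
```

```bash
python3 steer.py '[{"trans":[0,0,0.2]},{"trans":[0,0,0.4]},{"trans":[0,0,0.6]},{"trans":[0,0,0.6]}]'; python3 steer.py '[{"trans":[0,0,0.2]},{"trans":[0,0,0.4]},{"trans":[0,0,0.6]},{"trans":[0,0,0.6]}]'
```

```text
time_s: 30.85
eef_pos: [475.0, 163.6, 238.8]
ee_rot: [0.0, 1.0, 0.001, -0.0]
force: [-7.7, -1.1, 15.4]
grip_width: 0.003
grip_force: 7.5
time_s: 31.25
eef_pos: [474.8, 163.5, 235.4]
ee_rot: [0.0, 1.0, 0.001, -0.001]
force: [-6.0, -1.0, 12.1]
grip_width: 0.0
grip_force: 5.7
```

```bash
python3 steer.py '[{"trans":[0,0,0.2]},{"trans":[0,0,0.4]},{"trans":[0,0,0.6]},{"trans":[0,0,0.6]}]'; python3 steer.py '[{"trans":[0,0,0.2]},{"trans":[0,0,0.4]},{"trans":[0,0,0.4]}]'
```

```text
time_s: 31.65
eef_pos: [475.0, 163.5, 231.6]
ee_rot: [0.0, 1.0, 0.001, -0.0]
force: [-1.0, 0.0, 1.4]
grip_width: -0.0
grip_force: 0.6
time_s: 31.95
eef_pos: [475.2, 163.5, 229.4]
ee_rot: [0.0, 1.0, 0.001, 0.0]
force: [0.1, 0.1, 0.6]
grip_width: -0.0
grip_force: 0.0
```

In the tool's units: 1 mm is 0.2, 0.5 mm is 0.1.

```bash
python3 steer.py '[{"trans":[0,0,0.1]},{"trans":[0,0,0.2]},{"trans":[0,0,0.2]}]'; python3 steer.py '[{"trans":[0,0,0.1]},{"trans":[0,0,0.2]},{"trans":[0,0,0.2]}]'
```

```text
time_s: 32.25
eef_pos: [475.2, 163.5, 229.2]
ee_rot: [0.0, 1.0, 0.001, 0.0]
force: [-2.7, -1.3, 7.1]
grip_width: -0.0
grip_force: 3.5
time_s: 32.55
eef_pos: [475.2, 163.5, 229.1]
ee_rot: [0.0, 1.0, 0.001, 0.0]
force: [-6.5, -1.9, 18.2]
grip_width: 0.002
grip_force: 8.8
```

Solid stop at z 229, as predicted for home. Back off up and away, then look.

```bash
python3 steer.py '[{"trans":[0,0,-2]},{"trans":[0,0,-8]},{"trans":[0,0,-16]},{"trans":[0,0,-22]},{"trans":[-6,9,-22]},{"trans":[-12,18,-22]},{"trans":[-16,27,-22]},{"trans":[-18,36,-22]}]'; python3 steer.py '[{"trans":[0,9,0]},{"trans":[0,18,0]},{"trans":[0,27,0]},{"trans":[0,30,0]},{"trans":[0,30,0]},{"trans":[0,30,0]}]'; python3 - <<'E'
from h import *
s=ctrl.capture('side');t=ctrl.capture('top')
a=cv2.resize(t[170:270,155:305],None,fx=3,fy=3,interpolation=cv2.INTER_CUBIC);b=cv2.resize(s[180:340,160:330],None,fx=2.4,fy=2.4,interpolation=cv2.INTER_CUBIC)
c=np.zeros((max(len(a),len(b)),a.shape[1]+b.shape[1]+0,3),np.uint8);c[:len(a),:a.shape[1]]=a;c[:len(b),a.shape[1]:]=b
cv2.imwrite('pics/f7.png',cv2.resize(c,(800,int(c.shape[0]*800/c.shape[1])))[:,:,::-1]);reds(t,z=44);reds(s,'side',z=44)
E=lambda th,y:(597.7-137*np.cos(th)+5*np.sin(th),223.7+y,51+137*np.sin(th)+5*np.cos(th))
for th in(0,.07):print(th,proj('top',[E(th,138),E(th,-148)]).round(1).tolist(),proj('side',[E(th,138),E(th,-148)]).round(1).tolist())
E
```

```text
time_s: 33.35
eef_pos: [384.6, -14.4, 338.0]
ee_rot: [0.0, 1.0, 0.002, 0.0]
force: [1.0, -0.2, 0.2]
grip_width: 0.0
grip_force: 0.0
time_s: 33.95
eef_pos: [386.5, -162.8, 337.6]
ee_rot: [-0.0, 1.0, 0.001, -0.0]
force: [-0.4, -0.5, 0.1]
grip_width: 0.001
grip_force: 0.0
top px [208. 226.] cen [512.5 255.5] rect [512.5 256.2] 165.2 51.1 long dir deg -89.3
top px [438. 153.] cen [ 728.8 -397.1] rect [ 728.4 -396.3] 26.3 25.7 long dir deg -0.7
top px [148. 106.] cen [846.2 450.8] rect [849.8 447.5] 148.9 125.6 long dir deg 31.4
side px [244. 274.] cen [513.9 260.9] rect [514.3 256.1] 160.6 52.9 long dir deg 89.9
side px [ 70. 249.] cen [897.8 425.3] rect [916.8 417. ] 274.1 128.1 long dir deg -17.4
0 [[169.3, 243.7], [271.2, 244.9]] [[235.9, 319.2], [306.0, 226.0]]
0.07 [[168.6, 243.3], [271.2, 244.6]] [[235.2, 316.8], [306.0, 223.3]]
```

View pics/f7.png

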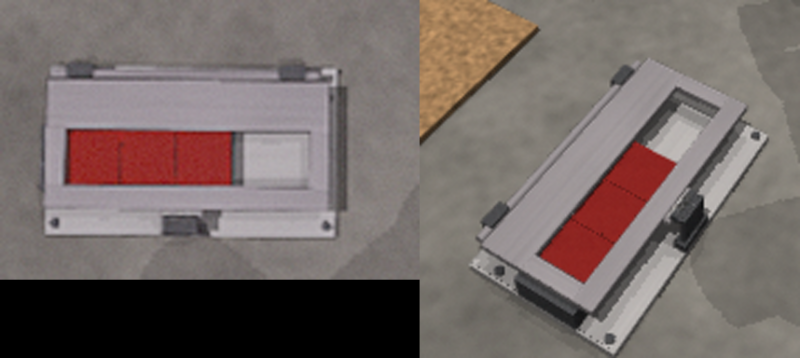

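The frame lies flat with its lip under the catch. The three blocks sit closed up in line in the window, and nothing else on the bench has moved.

```bash
python3 -c "
from rig import ctrl
print(ctrl.finish_job())"
```

```text
the job is handed in; nothing more can be done
None
```

The job is handed in: all three red-topped blocks (I found no fourth) are butted in line against the end block, and the hold-down frame is snapped under the catch; the highest press force read was 18 N, at home.

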